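Hang the wedged cake ring on the high J-hook

TASK

Pull the large steel cake ring up out of the narrow slot of the caddy, where only its top edge shows, and stand it on edge in the slot of the low stand and let go of it. Then take it again by its side, since the timer shelf over the hook leaves no room for a gripper at the ring's top, and hang it by its rim on the J-hook of the post, so that it hangs there still. Leave the other things on the tables where they are, and the small ring in the caddy.

Things in the scene. Friction and masses are not known exactly. Their poses are not given: they have to be found in the camera images.
- hoop_center (a point): centre of the large cake ring, a plain open steel hoop, the same all round: 170 mm outer, 160 mm inner diameter (wall 5 mm), band 28 mm wide along its axis, about 0.13 kg, loose. Its z axis is the ring's axis (level while the ring stands on edge). At the start it stands in one of the caddy's slots, centre 88 mm and top edge 173 mm above the table.
- caddy: fixed deep sheet-steel holder, 187 mm along x, 81 mm along y, 135 mm high, open on top; origin at the centre of its underside. A middle wall parts it into two slots, each 34 mm wide and 179 mm long, along x, at y = -19 and +19 mm. One holds the large ring (38 mm of it stand above the walls), the other a small ring that ends 16 mm below the walls' top.
- small_hoop_center (a point): centre of the small steel ring, 116 mm outer diameter, band 26 mm wide, loose; stays in its slot of the caddy. Its z axis is the ring's axis.
- stand_seat (a point): point of the low stand where the large ring's centre lies when the ring stands in it, 98 mm above the table; z up. The slot runs along y, so the ring's axis then lies along x. Two cross bars in the slot, 90 mm apart, cradle the ring so that it cannot roll.
- stand: fixed low steel stand, 90 mm along x, 160 mm along y; origin at the centre of its underside. Two upright cheeks, 150 mm long, 36 mm apart inside, form its slot; their tops flare outward to a mouth about 58 mm wide and end 63 mm above the table.
- hook_rest (a point): point on top of the hook's level stem, mid-way along where the rim hangs, 270 mm above the table; z up, -x is the way the hook points. The stem is a round bar 10 mm thick, straight from 32 mm in front of this point (-x), where it starts to turn up, to the post, whose front is 47 mm behind (+x). The hung ring's axis lies along x, its centre 80 mm below this point.
- hook_tip (a point): top of the ball (13 mm) on the hook's upturned end, 27 mm above and 49 mm in front (-x) of hook_rest; the upturned end takes up 42 to 56 mm in front of hook_rest.
- hook_post: fixed post (18 mm thick, 68 mm behind the origin) on a base plate 8 mm thick, from x = -10 to +120 mm and y = -60 to +60 mm; origin on the table, 12 mm in front (-x) of below hook_rest. On top a shelf with a kitchen timer: x = -51 to +83 mm, y = -37 to +37 mm, underside 353 mm above the table, 83 mm above hook_rest.
- hoop: the same large ring as a body; its origin and axes are those of hoop_center.
- bowl: loose steel bowl, 150 mm wide, 60 mm high; origin at the centre of its underside.
- squeeze_bottle: loose white squeeze bottle with red cap, 56 mm thick, 184 mm high, behind the stand; origin at the centre of its underside.
- cake_42: loose piece of cake, 82 x 76 x 46 mm, at the back; origin at the centre of its underside.
- cake_41: loose piece of cake, 50 x 80 x 38 mm, at the back; origin at the centre of its underside.

How it is judged:
By the outcome, as a careful person would: the job done as asked, in the order asked, and still so for the second after the job is handed in, with the robot touching nothing.
It also fails if it takes over 67 s, if anything falls off the work surface, if the arm or the gripper's body presses on something with over 40 N, if the wrist force passes 120 N, or if a joint passes its speed limit or range.

ROBOT

A 6-joint arm with a two-finger parallel gripper is mounted at the origin on the work surface; the furniture and walls round the work are solid. World frame = base frame: x ahead of the robot, y to its left, z up, the work surface at z = 0. Lengths are in m, angles in rad, forces in N, time in s.
With the tool pointing down it reaches from about 0.35 to 0.85 m from the base axis. Payload 8.1 kg.
Tool frame: the origin (TCP) lies at the centre of the arm's flange, where the gripper is bolted on; the fingertips stand 186 mm ahead of it and the grasp point (between the pads) lies 167 mm ahead of it; z points along the fingers, y is the line along which they close (so a half turn about z gives the same grasp; the last joint's range is limited). The gripper opens to 93 mm and grips with 3 to 60 N. Pads are 15 mm wide; open, the fingers measure 128 mm over their backs; the gripper's body (75 mm by 188 mm) begins 65 mm behind the grasp point.
Start: joints at [1.239, 0.13, 1.488, -0, 1.523, -0.085], TCP at [0.147, 0.582, 0.405] pointing down, gripper open.
Joint ranges: [-2.96, 2.96], [-0.89, 2.26], [0.02, 2.5], [-1.34, 4.48], [0, 2.73], [-2.66, 2.66]. Speed limits (rad/s): [2.39, 2.39, 2.79, 3.14, 3.14, 3.14].

INTERFACE

Orientations are given as a rotation vector (axis times angle).
In Python, from plant import robot gives the robot as it stands.
- The arm moves only by the tool apply_moves, never from a script. Its argument "series" is a list of rows, each a list of 2 entries, a list of its own where there are three numbers: the shift along the tool's x, y, z in mm, then the turn, a rotation vector about the tool's x, y, z in rad. A call has 1 to 12 rows; each row shifts and turns the commanded pose from where the row before left it, along the tool's axes as they then stand; what a row does not reach is not made up. A row lasts 1/12 s, in which the tool goes at most 41.7 mm and 7.16 degrees, less where a joint would pass 70% of its speed; a pose out of reach is approached as far as the arm can. A call is refused whole if a number of a shift passes 41.7 or a number of a turn 0.125, either way. A call with a gripper value outside its range is refused whole. "claw" is the opening, from 0 (shut) to 1 (fully open), set as the call begins (left out, the last holds). The fingers move at their own pace and stop on an object; "newtons" is the grip in N (left out, the last holds). Time passes only in rows, so rows that do not move let the fingers close. It gives the time, the measured TCP pose, the force, the opening and the grip force at its end, in the units of the state.
- robot.read_state(): the state, without advancing time (a new reading comes with each control period).
- robot.read_camera(name): name is "scene" or "side" or "wrist"; returns (picture, depth): 480x640x3 uint8, blue, green, red; 480x640 float32, m along the optical axis (not along the pixel's ray), 0 where there is no reading.
- robot.calibration(name): a dict with "fx", "fy", "cx", "cy" (pixels), "extrinsics" (4x4, takes a point from world to camera coordinates). Camera axes: x right, y down, z forward; pixel columns grow to the right and rows downward; lengths in m; the calibration is good to about 2 mm. The wrist camera is an equidistant fisheye: a pixel r from the principal point sees the ray r / f radians off the axis. A picture is of the moment at which its call begins: read the wrist's pose just before it. calibration takes no time and is no camera call; for the wrist camera it gives the pose at the moment of the call.
- robot.close_job(): hands the job in; it is judged then, once.
The state is a dict: "t": time; "q": joint angles; "dq": joint speeds; "joint_torque": joint torques, N m; "tool_pos": TCP position; "orientation": TCP orientation; "force": force on the tool from outside, world axes, zero at the start; "wrist_torque": the same for the moment, N m; "opening": finger opening in m; "gripper_force": force on a finger pad.
Only numpy, scipy, OpenCV 4.12 (cv2) and the standard library are available. Lean on these libraries where they do the work, as an engineer would, in place of code of your own. Each camera call takes 0.05 s, during which the arm holds its last target. There are 200 camera calls.

## Working session

There is one attempt and no reset: what is moved stays moved. The work goes in short steps, Python scripts to look and compute and a tool call to move; the robot and the scene stay as the last step left them, time stands still between calls to the robot, and variables do not carry over. Pictures are saved under pics/ and viewed, at most 14 in all, crops included, and the job is handed in when it is done.

Besides the shell and the picture viewer there is one more tool, called as name(argument=value, ...) on one line, values as JSON. apply_moves: Moves the arm, as the interface text tells. Its arguments: {"type":"object","properties":{"series":{"type":"array"},"claw":{"type":"number"},"newtons":{"type":"number"}},"required":["series"]}

```bash
mkdir -p pics; cat > h.py <<'E'
import numpy as np,cv2
from scipy.spatial.transform import Rotation as R
from plant import robot
def snap(n,f=None):
    c=robot.calibration(n); p,d=robot.read_camera(n)
    if f: cv2.imwrite('pics/'+f,p); np.savez('pics/'+f+'.npz',d=d,p=p,E=c['extrinsics'],K=[c[k] for k in('fx','fy','cx','cy')])
    return p,d,c
def cloud(f):
    z=np.load('pics/'+f+'.npz');d=z['d'];fx,fy,cx,cy=z['K'];E=z['E']
    v,u=np.mgrid[:480,:640]
    P=np.stack([(u-cx)/fx*d,(v-cy)/fy*d,d],-1)
    W=(P-E[:3,3])@E[:3,:3]; W[d==0]=np.nan
    return W
def st():
    s=robot.read_state(); print(round(s['t'],2),np.round(s['tool_pos'],4),np.round(s['orientation'],3),'q',np.round(s['q'],2),'F',np.round(s['force'],1),'op',round(s['opening'],4),s['gripper_force']); 
    print(np.round(R.from_rotvec(s['orientation']).as_matrix(),3)); return s
E
python3 - <<'E'
from h import *
st()
for n in('scene','side'):
    p,d,c=snap(n,n+'0.png'); print(n,np.round(c['extrinsics'],3).tolist(),c['fx'])
a=cv2.imread('pics/scene0.png')
E
```

```text
0.0 [0.1465 0.5816 0.4037] [-3.870e-01 -3.117e+00  3.000e-03] q [ 1.24  0.13  1.49 -0.    1.52 -0.09] F [ 0.8 -0.3  0.7] op 0.0932 0.0
[[-0.97   0.244 -0.001]
 [ 0.244  0.97  -0.002]
 [ 0.    -0.002 -1.   ]]
scene [[-0.692, -0.722, -0.01, 0.245], [-0.552, 0.538, -0.637, 0.425], [0.465, -0.435, -0.771, 1.016], [0.0, 0.0, 0.0, 1.0]] 491.98292276687545
side [[0.598, -0.801, -0.005, -0.359], [-0.581, -0.43, -0.691, 0.347], [0.552, 0.416, -0.722, 0.926], [0.0, 0.0, 0.0, 1.0]] 466.8022181570669
```

View pics/scene0.png

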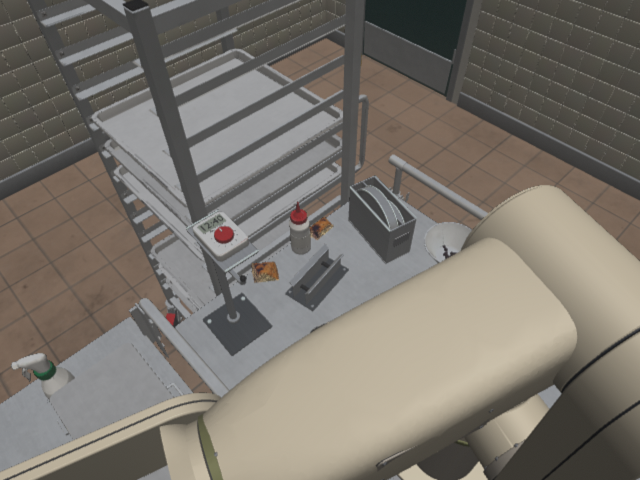

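View pics/side0.png

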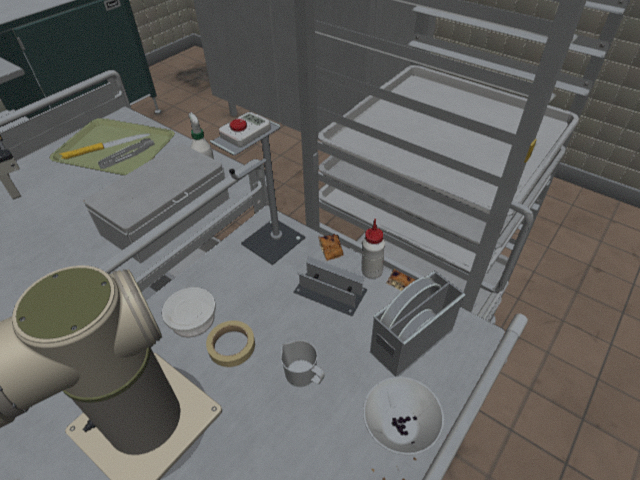

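Scene: the caddy is at (380,220), the stand at (318,277), the post at (237,320) and the timer shelf at (222,238). Side: the caddy is at (418,320) with the large ring in its far-left slot (410,295), the stand at (332,282), the post base at (273,242), the shelf at (247,130) and the hook tip at (233,172).

```bash
python3 - <<'E'
from h import *
for n in('scene','side'):
    W=cloud(n+'0.png'); 
    def reg(nm,u0,u1,v0,v1,z0,z1):
        w=W[v0:v1,u0:u1].reshape(-1,3); w=w[(w[:,2]>z0)&(w[:,2]<z1)]
        if len(w)<5: print(n,nm,len(w));return w
        (c,s,a)=cv2.minAreaRect((w[:,:2]*1000).astype(np.float32))
        print(n,nm,len(w),'med',np.round(np.median(w,0),4),'rect',np.round(c,1),np.round(s,1),round(a,1),'zmax',np.round(np.percentile(w[:,2],[50,98]),4))
        return w
    B={'scene':dict(caddy=(335,425,165,270),stand=(280,355,240,312),base=(198,278,285,360),shelf=(180,262,200,275),bottle=(285,318,200,258),hook=(236,250,270,290)),
       'side':dict(caddy=(362,470,268,380),stand=(288,372,250,318),base=(238,310,215,265),shelf=(205,285,100,155),bottle=(358,390,215,282),hook=(224,262,162,185))}[n]
    reg('caddywall',*B['caddy'],.125,.139)
    reg('ring',*B['caddy'],.142,.19)
    reg('ringtop',*B['caddy'],.163,.19)
    reg('stand',*B['stand'],.055,.068)
    reg('standall',*B['stand'],.004,.068)
    reg('base',*B['base'],.0045,.012)
    reg('shelf',*B['shelf'],.35,.37)
    reg('bottle',*B['bottle'],.1,.2)
    reg('hook',*B['hook'],.25,.31)
W=cloud('side0.png')
for u,v in[(232,171),(234,173),(240,175),(250,173),(258,168),(266,135),(275,200)]: print(u,v,np.round(W[v,u],3))
p=cv2.imread('pics/side0.png'); a=cv2.resize(p[95:195,195:305],None,fx=4,fy=4,interpolation=2)
b=cv2.resize(p[225:385,280:480],None,fx=2.5,fy=2.5); h=np.zeros((400,940,3),np.uint8);h[:,:440]=a;h[:,440:]=b; cv2.imwrite('pics/c1.png',cv2.resize(h,(800,340)))
E
```

```text
scene caddywall 716 med [ 0.4563 -0.328   0.1337] rect [ 514.9 -340.9] [ 88.5 271.2] 77.0 zmax [0.1337 0.1385]
scene ring 458 med [ 0.4565 -0.3081  0.1663] rect [ 475.3 -313.5] [ 33.2 137.1] 76.7 zmax [0.1663 0.175 ]
scene ringtop 274 med [ 0.4702 -0.3106  0.17  ] rect [ 474.7 -313.5] [33.1 87.1] 76.4 zmax [0.17   0.1755]
scene stand 422 med [ 0.4977 -0.1025  0.0608] rect [517.1 -94.6] [140.5 152.8] 10.3 zmax [0.0608 0.0661]
scene standall 2259 med [ 0.4869 -0.1048  0.0217] rect [ 495.1 -117. ] [200.3 229. ] 45.7 zmax [0.0217 0.0646]
scene base 2001 med [0.5155 0.1312 0.0085] rect [529.4 118.9] [193.5 210.6] 47.7 zmax [0.0085 0.0117]
scene shelf 831 med [0.4388 0.1418 0.3593] rect [485.9 127.6] [ 73.6 138.7] 87.2 zmax [0.3593 0.3687]
scene bottle 408 med [ 0.5839 -0.1386  0.132 ] rect [ 587.9 -143.1] [53.3 48.5] 57.2 zmax [0.132  0.1759]
scene hook 85 med [0.434  0.1311 0.2803] rect [445.5 130.5] [37.  11.3] 0.2 zmax [0.2803 0.2981]
side caddywall 973 med [ 0.4396 -0.3355  0.1329] rect [ 473.8 -332.4] [ 87.3 190.4] 76.3 zmax [0.1329 0.1371]
side ring 732 med [ 0.457  -0.3104  0.1652]
[... 279 characters left out ...]
ndall 2429 med [ 0.4895 -0.1083  0.0287] rect [507.3 -56.5] [171.6 236.5] 11.5 zmax [0.0287 0.0629]
side base 1174 med [0.5126 0.1147 0.0067] rect [546.7 122.6] [121.5 179.9] 86.5 zmax [0.0067 0.0105]
side shelf 692 med [0.4404 0.0992 0.3576] rect [484.3 126.6] [ 76.2 137.9] 87.5 zmax [0.3576 0.3693]
side bottle 473 med [ 0.5802 -0.1515  0.13  ] rect [ 586.3 -148.5] [47.3 53.3] 28.3 zmax [0.13   0.1733]
side hook 188 med [0.4609 0.1254 0.2678] rect [469.5 126. ] [11.8 90.6] 86.7 zmax [0.2678 0.2949]
232 171 [0.43  0.126 0.293]
234 173 [0.433 0.124 0.287]
240 175 [0.452 0.128 0.268]
250 173 [0.62  0.284 0.099]
258 168 [0.634 0.263 0.117]
266 135 [0.508 0.089 0.356]
275 200 [0.538 0.115 0.142]
```

View pics/c1.png

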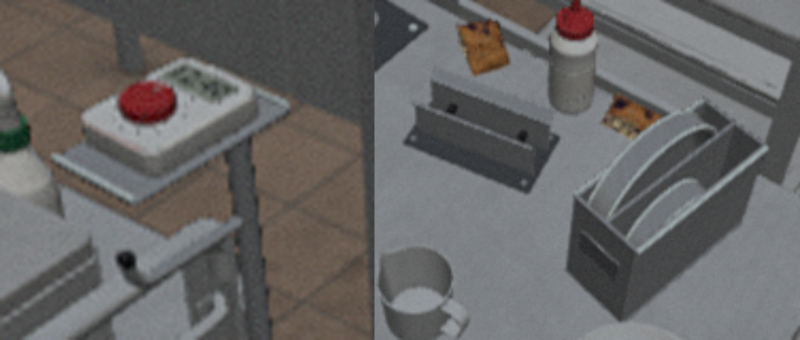

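The crop shows the large ring in the caddy's far (+y) slot, the stand's slot with two dark cross bars, and the hook ball at about (125,262) under the shelf's front. Next I refine the stand pose and write a planner.

```bash
cat >> h.py <<'E'
def Rd(yaw,tilt=0):
    # tool y azimuth=yaw(deg), z down, then turned about tool y by tilt(deg)
    a=np.radians(yaw); y=np.array([np.cos(a),np.sin(a),0]); z=np.array([0,0,-1.]); x=np.cross(y,z)
    return R.from_matrix(np.stack([x,y,z],1))*R.from_rotvec([0,np.radians(tilt),0])
def plan(legs,s=None,maxmm=40,maxr=.115,grasp=True):
    """legs: list of (xyz of grasp point (167 ahead) , Rotation, nmin). Prints rows."""
    s=s or robot.read_state(); p=np.array(s['tool_pos']);o=R.from_rotvec(s['orientation'])
    rows=[]
    for tgt,Rt,nmin in legs:
        tgt=np.array(tgt,float); Rt=o if Rt is None else Rt
        g0=p+o.apply([0,0,.167]); 
        dr=(o.inv()*Rt).as_rotvec(); n=max(nmin,int(np.ceil(np.linalg.norm(dr)/maxr)),1)
        while 1:
            o0=o; st=[]; pp=p; oo=o
            for i in range(1,n+1):
                on=o0*R.from_rotvec(dr*i/n); pn=g0+(tgt-g0)*i/n-on.apply([0,0,.167])
                st.append((oo.inv().apply(pn-pp)*1000,(oo.inv()*on).as_rotvec())); pp,oo=pn,on
            if max(np.linalg.norm(a) for a,_ in st)<=maxmm: break
            n+=1
        for a,b in st:
            a=np.round(a,1)+0.;b=np.round(b,3)+0.; rows.append([a.tolist(),b.tolist()])
            p=p+o.apply(a/1000); o=o*R.from_rotvec(b)
    print(len(rows)); 
    k=0
    while k<len(rows):
        j=k
        while j<len(rows) and rows[j]==rows[k]: j+=1
        print(j-k,'x',rows[k]); k=j
    print('end',np.round(p,4))
E
python3 - <<'E'
from h import *
from scipy.optimize import minimize
C=np.concatenate([cloud(n+'0.png').reshape(-1,3) for n in('scene','side')])
C=C[~np.isnan(C[:,0])]
w=C[(C[:,2]>.052)&(C[:,2]<.068)&(np.hypot(C[:,0]-.493,C[:,1]+.106)<.095)]
(c,s,a)=cv2.minAreaRect((w[:,:2]*1000).astype(np.float32));print('stand tops',len(w),c,s,a)
def f(q,w=w):
    x=(w[:,0]-q[0])*np.cos(q[2])+(w[:,1]-q[1])*np.sin(q[2])
    return np.abs(np.abs(x)-.026).mean()
r=minimize(f,[.493,-.106,.17],method='Nelder-Mead',options=dict(xatol=1e-5,fatol=1e-7));print(r.x[:2],np.degrees(r.x[2]),r.fun)
t=r.x[2]; x=(w[:,0]-r.x[0])*np.cos(t)+(w[:,1]-r.x[1])*np.sin(t);y=-(w[:,0]-r.x[0])*np.sin(t)+(w[:,1]-r.x[1])*np.cos(t)
for sg in(1,-1):
    m=(sg*x>0)&(sg*x<.04); print(sg,m.sum(),np.percentile(x[m],[5,50,95]),np.percentile(y[m],[1,99]))
b=C[(C[:,2]>.004)&(C[:,2]<.012)&(np.hypot(C[:,0]-.493,C[:,1]+.106)<.11)]
print(cv2.minAreaRect((b[:,:2]*1000).astype(np.float32)))
plan([((.1465,.5816,.40),None,1),((.40,.05,.45),None,1),((.4745,-.313,.28),Rd(77),1)])
E
```

```text
stand tops 1026 (512.2504272460938, -95.58834838867188) (135.9435577392578, 152.771484375) 9.792486190795898
[ 0.47865123 -0.11058873] 10.968636448251168 0.00899678939058588
1 666 [0.019232   0.02517895 0.03060013] [-0.06477473  0.08264161]
-1 249 [-0.03079123 -0.02611997 -0.01784786] [-0.06377705  0.08240674]
((493.0525207519531, -105.24567413330078), (211.8768768310547, 210.03707885742188), 13.969094276428223)
31
5 x [[0.0, 0.0, -32.6], [0.0, 0.0, 0.0]]
15 x [[-25.0, -30.2, -3.3], [0.0, 0.0, 0.0]]
1 x [[-14.7, -30.4, 15.5], [0.0, 0.0, -0.002]]
1 x [[-14.6, -30.4, 15.5], [0.0, 0.0, -0.002]]
1 x [[-14.6, -30.5, 15.5], [0.0, 0.0, -0.002]]
2 x [[-14.5, -30.5, 15.5], [0.0, 0.0, -0.002]]
1 x [[-14.4, -30.5, 15.5], [0.0, 0.0, -0.002]]
1 x [[-14.4, -30.6, 15.5], [0.0, 0.0, -0.002]]
1 x [[-14.3, -30.6, 15.5], [0.0, 0.0, -0.002]]
1 x [[-14.2, -30.6, 15.5], [0.0, 0.0, -0.002]]
1 x [[-14.2, -30.7, 15.5], [0.0, 0.0, -0.002]]
1 x [[-14.1, -30.7, 15.5], [0.0, 0.0, -0.002]]
end [ 0.4748 -0.313   0.447 ]
```

apply_moves(series=[[[0, 0, -33], [0, 0, 0]], [[0, 0, -33], [0, 0, 0]], [[0, 0, -33], [0, 0, 0]], [[0, 0, -33], [0, 0, 0]], [[0, 0, -33], [0, 0, 0]], [[-25, -30, -3], [0, 0, 0]], [[-25, -30, -3], [0, 0, 0]], [[-25, -30, -3], [0, 0, 0]], [[-25, -30, -3], [0, 0, 0]], [[-25, -30, -3], [0, 0, 0]], [[-25, -30, -3], [0, 0, 0]], [[-25, -30, -3], [0, 0, 0]]], claw=1, newtons=30)

```text
t: 1.1
tool_pos: [0.2651, 0.3337, 0.5904]
orientation: [-0.386, -3.118, 0.001]
force: [1.3, 0.6, 0.2]
opening: 0.0933
gripper_force: 0.0
```

apply_moves(series=[[[-25, -30, -3], [0, 0, 0]], [[-25, -30, -3], [0, 0, 0]], [[-25, -30, -3], [0, 0, 0]], [[-25, -30, -3], [0, 0, 0]], [[-25, -30, -3], [0, 0, 0]], [[-25, -30, -3], [0, 0, 0]], [[-25, -30, -3], [0, 0, 0]], [[-25, -30, -3], [0, 0, 0]]])

```text
t: 1.77
tool_pos: [0.4005, 0.0519, 0.6147]
orientation: [0.387, 3.118, 0.0]
force: [-0.3, 1.0, 0.4]
opening: 0.0929
gripper_force: 0.0
```

```bash
python3 - <<'E'
from h import *
s=st()
plan([((.4745,-.313,.28),Rd(77),1)],s)
E
```

```text
1.77 [0.4005 0.0519 0.6147] [0.387 3.118 0.   ] q [ 0.   -0.38  1.58  0.    1.95 -1.32] F [-0.3  1.   0.4] op 0.0929 0.0
[[-0.97   0.244  0.   ]
 [ 0.244  0.97   0.   ]
 [-0.     0.    -1.   ]]
11
2 x [[-14.6, -30.5, 15.2], [0.0, 0.0, -0.002]]
2 x [[-14.5, -30.6, 15.2], [0.0, 0.0, -0.002]]
1 x [[-14.4, -30.6, 15.2], [0.0, 0.0, -0.002]]
1 x [[-14.4, -30.7, 15.2], [0.0, 0.0, -0.002]]
1 x [[-14.3, -30.7, 15.2], [0.0, 0.0, -0.002]]
2 x [[-14.2, -30.7, 15.2], [0.0, 0.0, -0.002]]
2 x [[-14.1, -30.8, 15.2], [0.0, 0.0, -0.002]]
end [ 0.4748 -0.313   0.4475]
```

apply_moves(series=[[[-14.4, -30.6, 15.2], [0, 0, -0.002]], [[-14.4, -30.6, 15.2], [0, 0, -0.002]], [[-14.4, -30.6, 15.2], [0, 0, -0.002]], [[-14.4, -30.6, 15.2], [0, 0, -0.002]], [[-14.4, -30.6, 15.2], [0, 0, -0.002]], [[-14.4, -30.7, 15.2], [0, 0, -0.002]], [[-14.2, -30.7, 15.2], [0, 0, -0.002]], [[-14.2, -30.7, 15.2], [0, 0, -0.002]], [[-14.2, -30.7, 15.2], [0, 0, -0.002]], [[-14.2, -30.7, 15.2], [0, 0, -0.002]], [[-14.2, -30.7, 15.2], [0, 0, -0.002]], [[0, 0, 0], [0, 0, 0]]])

```text
t: 2.77
tool_pos: [0.4735, -0.3152, 0.4414]
orientation: [-0.357, -3.114, -0.004]
force: [0.6, 0.0, -0.8]
opening: 0.0929
gripper_force: 0.0
```

```bash
python3 - <<'E'
from h import *
s=st()
p,d,c=snap('wrist','w1.png'); print(np.round(c['extrinsics'],3),c['fx'],c['cx'],c['cy'])
snap('side','side1.png')
plan([((.4745,-.313,.166),Rd(77),1)],s)
# fisheye cloud: rays
fx,fy,cx,cy=[c[k] for k in('fx','fy','cx','cy')];E=c['extrinsics']
v,u=np.mgrid[:480,:640];a=(u-cx)/fx;b=(v-cy)/fy;th=np.hypot(a,b)+1e-9
k=np.tan(th)/th; P=np.stack([a*k*d,b*k*d,d],-1); W=(P-E[:3,3])@E[:3,:3]; W[(d==0)|(th>1.4)]=np.nan
np.save('pics/w1W.npy',W)
m=(W[...,2]>.142)&(W[...,2]<.18)&(np.hypot(W[...,0]-.474,W[...,1]+.313)<.09)
w=W[m];print(len(w)); print(cv2.minAreaRect((w[:,:2]*1000).astype(np.float32)),np.percentile(w[:,2],98))
E
```

```text
2.77 [ 0.4735 -0.3152  0.4414] [-0.357 -3.114 -0.004] q [-0.68  0.04  1.52 -0.    1.59 -2.02] F [ 0.6  0.  -0.8] op 0.0929 0.0
[[-0.974  0.226 -0.007]
 [ 0.226  0.974  0.003]
 [ 0.007  0.002 -1.   ]]
[[ 0.227  0.974  0.002  0.2  ]
 [ 0.942 -0.22   0.252 -0.554]
 [ 0.246 -0.056 -0.968  0.291]
 [ 0.     0.     0.     1.   ]] 371.64829954431775 320.1976506953853 240.41656008854224
3
1 x [[-0.4, 0.7, 36.1], [0.001, -0.002, 0.0]]
1 x [[-0.3, 0.7, 36.1], [0.001, -0.002, 0.0]]
1 x [[-0.2, 0.8, 36.1], [0.001, -0.002, 0.0]]
end [ 0.4743 -0.313   0.3331]
6139
((478.2376403808594, -312.8808288574219), (28.575220108032227, 131.65061950683594), 76.5810546875) 0.1726004592685654
```

View pics/w1.png

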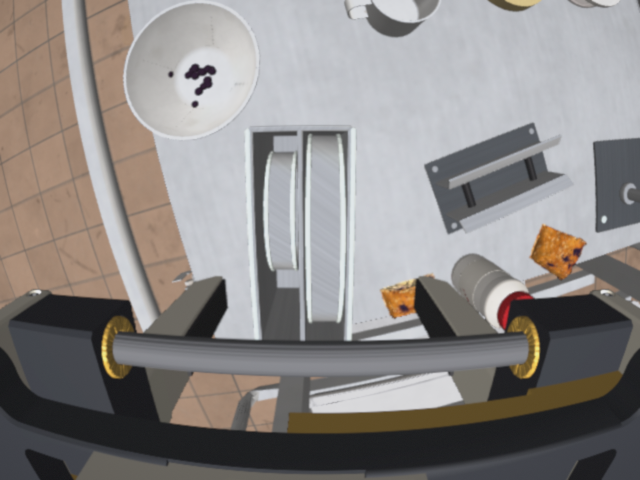

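The wrist view shows the ring at (325,225) in the slot beside the small ring, the stand at (500,180), and both fingers clear of the caddy walls. I descend and grip.

apply_moves(series=[[[-1, 0.9, 36], [0.001, -0.002, 0]], [[-1, 0.9, 36], [0.001, -0.002, 0]], [[-1, 0.9, 36], [0.001, -0.002, 0]], [[0, 0, 0], [0, 0, 0]]])

```text
t: 3.2
tool_pos: [0.4762, -0.3062, 0.3326]
orientation: [-0.35, -3.119, -0.003]
force: [-1.3, 0.6, -1.0]
opening: 0.093
gripper_force: 0.0
```

apply_moves(series=[[[0, 0, 0], [0, 0, 0]], [[0, 0, 0], [0, 0, 0]], [[0, 0, 0], [0, 0, 0]], [[0, 0, 0], [0, 0, 0]], [[0, 0, 0], [0, 0, 0]], [[0, 0, 0], [0, 0, 0]], [[0, 0, 0], [0, 0, 0]], [[0, 0, 0], [0, 0, 0]], [[0, 0, 0], [0, 0, 0]]], claw=0, newtons=30)

```text
t: 3.95
tool_pos: [0.4779, -0.3091, 0.3395]
orientation: [0.352, 3.116, -0.006]
force: [0.3, 0.1, 1.3]
opening: 0.0376
gripper_force: 0.0
```

```bash
python3 - <<'E'
from h import *
s=st()
W=np.load('pics/w1W.npy')
m=(W[...,2]>.052)&(W[...,2]<.068)&(np.hypot(W[...,0]-.479,W[...,1]+.104)<.1)
w=W[m]; print(len(w),cv2.minAreaRect((w[:,:2]*1000).astype(np.float32)))
m=(W[...,2]>.003)&(W[...,2]<.015)&(np.hypot(W[...,0]-.479,W[...,1]+.104)<.1)
w=W[m]; print(len(w),cv2.minAreaRect((w[:,:2]*1000).astype(np.float32)))
E
```

```text
3.95 [ 0.4779 -0.3091  0.3395] [ 0.352  3.116 -0.006] q [-0.66  0.08  1.66 -0.    1.39 -2.01] F [0.3 0.1 1.3] op 0.0376 0.0
[[-0.975  0.223  0.005]
 [ 0.223  0.975 -0.004]
 [-0.006 -0.003 -1.   ]]
2537 ((508.79217529296875, -96.97813415527344), (118.52082061767578, 151.11709594726562), 10.013995170593262)
4585 ((501.76385498046875, -98.53376770019531), (132.76361083984375, 159.9459686279297), 9.883550643920898)
```

apply_moves(series=[[[1.9, -3.7, 9], [0, 0, 0]], [[0, 0, 0], [0, 0, 0]], [[0, 0, 0], [0, 0, 0]], [[0, 0, 0], [0, 0, 0]], [[0, 0, 0], [0, 0, 0]], [[0, 0, 0], [0, 0, 0]], [[0, 0, 0], [0, 0, 0]], [[0, 0, 0], [0, 0, 0]]], claw=0, newtons=40)

```text
t: 4.62
tool_pos: [0.4753, -0.3122, 0.3305]
orientation: [0.352, 3.116, -0.006]
force: [-0.1, -0.2, -1.8]
opening: 0.0266
gripper_force: 40.0
```

```bash
python3 - <<'E'
from h import *
s=st()
plan([((.476,-.313,.34),Rd(76.6),1)],s)
E
```

```text
4.62 [ 0.4753 -0.3122  0.3305] [ 0.352  3.116 -0.006] q [-0.67  0.09  1.67 -0.    1.38 -2.02] F [-0.1 -0.2 -1.8] op 0.0266 39.997748136520386
[[-0.975  0.223  0.005]
 [ 0.223  0.975 -0.004]
 [-0.006 -0.003 -1.   ]]
5
1 x [[-0.4, -0.2, -35.3], [-0.001, 0.001, 0.002]]
3 x [[-0.3, -0.2, -35.3], [-0.001, 0.001, 0.002]]
1 x [[-0.2, -0.1, -35.3], [-0.001, 0.001, 0.002]]
end [ 0.4759 -0.3131  0.507 ]
```

apply_moves(series=[[[0, 0, -8], [0, 0, 0]], [[0, 0, -14], [0, 0, 0]], [[0, 0, -18], [0, 0, 0]], [[0, 0, -18], [0, 0, 0]], [[0, 0, -18], [0, 0, 0]], [[0, 0, -18], [0, 0, 0]], [[0, 0, -18], [0, 0, 0]], [[0, 0, -18], [0, 0, 0]], [[0, 0, -18], [0, 0, 0]], [[0, 0, -18], [0, 0, 0]], [[0, 0, -14], [0, 0, 0]], [[0, 0, -6], [0, 0, 0]]])

```text
t: 5.62
tool_pos: [0.4743, -0.3114, 0.52]
orientation: [0.351, 3.113, -0.009]
force: [0.2, -0.8, -1.1]
opening: 0.0265
gripper_force: 40.0
```

```bash
python3 - <<'E'
from h import *
s=st()
plan([((.477,-.1027,.36),Rd(10),16)],s,maxr=.115)
p,d,c=snap('side','side2.png')
cv2.imwrite('pics/c2.png',cv2.resize(p[180:420,260:580],(640,480)))
E
```

```text
5.62 [ 0.4743 -0.3114  0.52  ] [ 0.351  3.113 -0.009] q [-0.67  0.02  1.4  -0.    1.71 -2.02] F [ 0.2 -0.8 -1.1] op 0.0265 39.997841119766235
[[-0.975  0.223  0.008]
 [ 0.223  0.975 -0.007]
 [-0.01  -0.005 -1.   ]]
16
1 x [[2.7, 12.8, -0.5], [0.0, 0.001, 0.073]]
1 x [[3.6, 12.6, -0.5], [0.0, 0.001, 0.073]]
1 x [[4.6, 12.3, -0.5], [0.0, 0.001, 0.073]]
1 x [[5.4, 11.9, -0.5], [0.0, 0.001, 0.073]]
1 x [[6.3, 11.4, -0.5], [0.0, 0.001, 0.073]]
1 x [[7.1, 10.9, -0.5], [0.0, 0.001, 0.073]]
1 x [[7.9, 10.4, -0.5], [0.0, 0.001, 0.073]]
1 x [[8.6, 9.8, -0.5], [0.0, 0.001, 0.073]]
1 x [[9.3, 9.1, -0.5], [0.0, 0.001, 0.073]]
1 x [[10.0, 8.4, -0.5], [0.0, 0.001, 0.073]]
1 x [[10.6, 7.6, -0.5], [0.0, 0.001, 0.073]]
1 x [[11.1, 6.8, -0.5], [0.0, 0.001, 0.073]]
1 x [[11.6, 6.0, -0.5], [0.0, 0.001, 0.073]]
1 x [[12.0, 5.1, -0.5], [0.0, 0.001, 0.073]]
1 x [[12.3, 4.2, -0.5], [0.0, 0.001, 0.073]]
1 x [[12.6, 3.3, -0.4], [0.0, 0.001, 0.073]]
end [ 0.4766 -0.1026  0.5274]
```

View pics/c2.png

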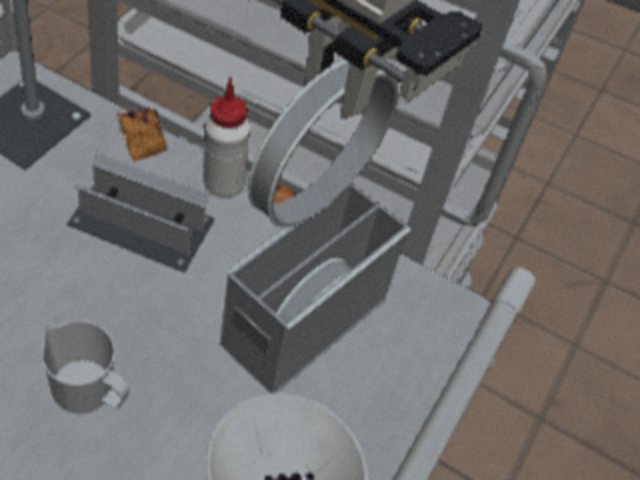

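The ring hangs upright from the gripper, clear of the caddy (bottom at about (285,222)), and the small ring has stayed in its slot. Next I carry it over the stand, turning −67°.

apply_moves(series=[[[2.7, 12.8, -0.5], [0, 0.001, 0.073]], [[3.6, 12.6, -0.5], [0, 0.001, 0.073]], [[4.6, 12.3, -0.5], [0, 0.001, 0.073]], [[5.4, 11.9, -0.5], [0, 0.001, 0.073]], [[6.3, 11.4, -0.5], [0, 0.001, 0.073]], [[7.1, 10.9, -0.5], [0, 0.001, 0.073]], [[7.9, 10.4, -0.5], [0, 0.001, 0.073]], [[8.6, 9.8, -0.5], [0, 0.001, 0.073]], [[9.3, 9.1, -0.5], [0, 0.001, 0.073]], [[10, 8.4, -0.5], [0, 0.001, 0.073]], [[10.6, 7.6, -0.5], [0, 0.001, 0.073]], [[11.1, 6.8, -0.5], [0, 0.001, 0.073]]])

```text
t: 6.67
tool_pos: [0.4762, -0.1541, 0.5214]
orientation: [-1.645, -2.669, -0.0]
force: [-0.2, 0.1, -1.6]
opening: 0.027
gripper_force: 40.0
```

apply_moves(series=[[[11.6, 6, -0.5], [0, 0.001, 0.073]], [[12, 5.1, -0.5], [0, 0.001, 0.073]], [[12.3, 4.2, -0.5], [0, 0.001, 0.073]], [[12.6, 3.3, -0.4], [0, 0.001, 0.073]], [[0, 0, 0], [0, 0, 0]], [[0, 0, 0], [0, 0, 0]], [[0, 0, 0], [0, 0, 0]], [[0, 0, 0], [0, 0, 0]], [[0, 0, 0], [0, 0, 0]], [[0, 0, 0], [0, 0, 0]]])

```text
t: 7.5
tool_pos: [0.4766, -0.1032, 0.5242]
orientation: [-2.01, -2.403, -0.002]
force: [0.0, 0.3, -1.8]
opening: 0.0269
gripper_force: 40.0
```

```bash
python3 - <<'E'
from h import *
s=st()
plan([((.477,-.1027,.24),Rd(10),1)],s)
W0={}
for n in('scene','side'):
    snap(n,n+'3.png')
    W=cloud(n+'3.png').reshape(-1,3); 
    def q(w):
        return cv2.minAreaRect((w[:,:2]*1000).astype(np.float32)) if len(w)>5 else None
    w=W[(W[:,2]>.19)&(W[:,2]<.30)&(np.hypot(W[:,0]-.477,W[:,1]+.103)<.11)]
    print(n,len(w),q(w),np.percentile(w[:,2],[1,99]))
    w=W[(W[:,2]>.052)&(W[:,2]<.068)&(np.hypot(W[:,0]-.477,W[:,1]+.103)<.08)]
    c,s_=np.cos(np.radians(10)),np.sin(np.radians(10))
    xl=w[:,0]*c+w[:,1]*s_; h,e=np.histogram(xl,np.arange(.41,.5,.003)); print([(round(a*1000),b) for a,b in zip(e,h) if b])
E
```

```text
7.5 [ 0.4766 -0.1032  0.5242] [-2.010e+00 -2.403e+00 -2.000e-03] q [-0.32 -0.19  1.59  0.    1.75 -0.5 ] F [ 0.   0.3 -1.8] op 0.0269 39.99773025512695
[[-0.177  0.984 -0.005]
 [ 0.984  0.177  0.007]
 [ 0.008 -0.004 -1.   ]]
3
1 x [[-0.1, 0.3, 39.1], [-0.001, -0.003, 0.001]]
1 x [[0.0, 0.3, 39.1], [-0.001, -0.003, 0.001]]
1 x [[0.1, 0.2, 39.1], [-0.001, -0.003, 0.001]]
end [ 0.4769 -0.1026  0.4069]
scene 1012 ((476.15362548828125, -102.11761474609375), (31.06205177307129, 171.27378845214844), 9.637146949768066) [0.20161753 0.29811847]
[(422, np.int64(32)), (425, np.int64(41)), (428, np.int64(37)), (431, np.int64(27)), (434, np.int64(12)), (470, np.int64(41)), (473, np.int64(77)), (476, np.int64(78)), (479, np.int64(87)), (482, np.int64(36)), (485, np.int64(1))]
side 1118 ((475.1813659667969, -102.99266815185547), (32.524375915527344, 171.3704071044922), 10.253836631774902) [0.19904591 0.29755197]
[(416, np.int64(1)), (419, np.int64(15)), (422, np.int64(59)), (425, np.int64(14)), (428, np.int64(7)), (431, np.int64(9)), (464, np.int64(1)), (467, np.int64(11)), (470, np.int64(46)), (473, np.int64(104)), (476, np.int64(97)), (479, np.int64(81)), (482, np.int64(8))]
```

View pics/side3.png

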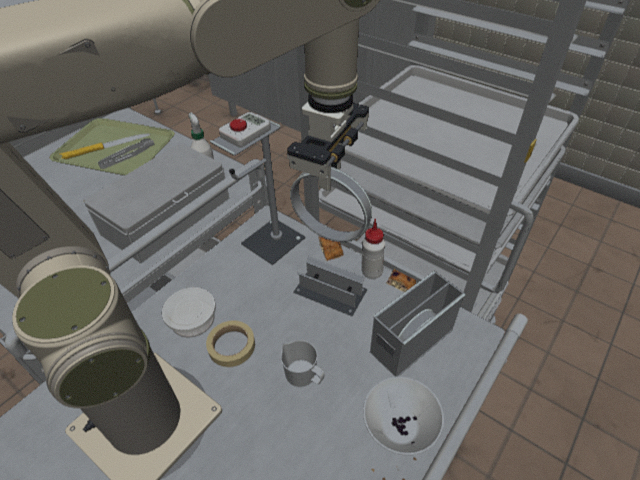

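The ring is over the stand, aligned at 10° with its centre within about 1.5 mm of the slot line ((330,205) above the stand at (332,285)). I lower it.

apply_moves(series=[[[0, 1.3, 10], [0, 0, 0]], [[0, 0, 20], [0, 0, 0]], [[0, 0, 20], [0, 0, 0]], [[0, 0, 20], [0, 0, 0]], [[0, 0, 20], [0, 0, 0]], [[0, 0, 20], [0, 0, 0]], [[0, 0, 18], [0, 0, 0]], [[0, 0, 16], [0, 0, 0]], [[0, 0, 12], [0, 0, 0]], [[0, 0, 8], [0, 0, 0]], [[0, 0, 6], [0, 0, 0]], [[0, 0, 0], [0, 0, 0]]])

```text
t: 8.6
tool_pos: [0.4767, -0.1013, 0.3532]
orientation: [-2.009, -2.403, -0.002]
force: [-0.0, -0.0, -1.9]
opening: 0.0272
gripper_force: 40.0
```

apply_moves(series=[[[0, 0, 4], [0, 0, 0]], [[0, 0, 3], [0, 0, 0]], [[0, 0, 3], [0, 0, 0]], [[0, 0, 2], [0, 0, 0]], [[0, 0, 0], [0, 0, 0]], [[0, 0, 0], [0, 0, 0]], [[0, 0, 0], [0, 0, 0]], [[0, 0, 0], [0, 0, 0]]])

```text
t: 9.27
tool_pos: [0.477, -0.1013, 0.3427]
orientation: [-2.01, -2.404, -0.003]
force: [-0.6, -1.0, -1.3]
opening: 0.0269
gripper_force: 40.0
```

```bash
python3 - <<'E'
from h import *
s=st()
E
```

```text
9.27 [ 0.477  -0.1013  0.3427] [-2.01  -2.404 -0.003] q [-0.32 -0.14  1.87  0.    1.42 -0.5 ] F [-0.6 -1.  -1.3] op 0.0269 39.997780323028564
[[-0.177  0.984 -0.005]
 [ 0.984  0.177  0.007]
 [ 0.007 -0.004 -1.   ]]
```

apply_moves(series=[[[0, 0, 1.5], [0, 0, 0]], [[0, 0, 1.5], [0, 0, 0]], [[0, 0, 0], [0, 0, 0]], [[0, 0, 0], [0, 0, 0]], [[0, 0, 0], [0, 0, 0]]])

```text
t: 9.68
tool_pos: [0.4769, -0.1013, 0.3393]
orientation: [-2.01, -2.404, -0.003]
force: [0.2, -0.4, -1.7]
opening: 0.0269
gripper_force: 40.0
```

apply_moves(series=[[[0, 0, 0.8], [0, 0, 0]], [[0, 0, 0], [0, 0, 0]], [[0, 0, 0], [0, 0, 0]], [[0, 0, 0], [0, 0, 0]]])

```text
t: 10.02
tool_pos: [0.4769, -0.1013, 0.3386]
orientation: [-2.01, -2.404, -0.003]
force: [-0.3, 0.3, -1.8]
opening: 0.0269
gripper_force: 40.0
```

apply_moves(series=[[[0, 0, 1], [0, 0, 0]], [[0, 0, 0], [0, 0, 0]], [[0, 0, 0], [0, 0, 0]], [[0, 0, 1], [0, 0, 0]], [[0, 0, 0], [0, 0, 0]], [[0, 0, 0], [0, 0, 0]]])

```text
t: 10.52
tool_pos: [0.4773, -0.1016, 0.3378]
orientation: [-2.012, -2.405, -0.003]
force: [0.1, -2.0, 6.3]
opening: 0.0269
gripper_force: 40.0
```

```bash
python3 - <<'E'
from h import *
s=st()
for n in('scene','side'):
    snap(n,n+'4.png')
    W=cloud(n+'4.png').reshape(-1,3)
    w=W[(W[:,2]>.07)&(W[:,2]<.12)&(np.hypot(W[:,0]-.477,W[:,1]+.103)<.11)]
    print(n,len(w),cv2.minAreaRect((w[:,:2]*1000).astype(np.float32)))
E
```

```text
10.52 [ 0.4773 -0.1016  0.3378] [-2.012 -2.405 -0.003] q [-0.32 -0.13  1.87  0.    1.4  -0.5 ] F [ 0.1 -2.   6.3] op 0.0269 39.998098611831665
[[-0.177  0.984 -0.003]
 [ 0.984  0.177  0.005]
 [ 0.006 -0.002 -1.   ]]
scene 289 ((520.1162719726562, -90.51258850097656), (117.76005554199219, 168.9065704345703), 10.69056510925293)
side 401 ((518.57470703125, -94.80267333984375), (117.8749008178711, 170.4353485107422), 10.023794174194336)
```

apply_moves(series=[[[0, 0, 0], [0, 0, 0]], [[0, 0, 0], [0, 0, 0]], [[0, 0, 0], [0, 0, 0]], [[0, 0, 0], [0, 0, 0]], [[0, 0, -3], [0, 0, 0]], [[0, 0, -8], [0, 0, 0]], [[0, 0, -20], [0, 0, 0]], [[0, 0, -20], [0, 0, 0]], [[0, 0, -20], [0, 0, 0]], [[0, 0, -15], [0, 0, 0]], [[0, 0, 0], [0, 0, 0]], [[0, 0, 0], [0, 0, 0]]], claw=0.6)

```text
t: 11.62
tool_pos: [0.4776, -0.1019, 0.4237]
orientation: [-2.011, -2.406, -0.004]
force: [-0.1, -0.4, 0.1]
opening: 0.0555
gripper_force: 0.0
```

```bash
python3 - <<'E'
from h import *
s=st()
A=[]
for n in('scene','side'):
    snap(n,n+'5.png')
    W=cloud(n+'5.png').reshape(-1,3)
    w=W[(W[:,2]>.10)&(W[:,2]<.20)&(np.hypot(W[:,0]-.477,W[:,1]+.103)<.095)]
    w=w[np.abs((w[:,0]-.477)*.985+(w[:,1]+.1025)*.174)<.03]
    print(n,len(w),cv2.minAreaRect((w[:,:2]*1000).astype(np.float32)),np.percentile(w[:,2],[50,98,99.5])); A.append(w)
b=np.radians(10); yh=np.array([-np.sin(b),np.cos(b),0]); z=np.array([0,0,1]); c=np.array([.4775,-.1025,.098])
k=np.sqrt(.5); u=k*(z-yh)
plan([(c+u*.155,Rd(10,45),12)],s)
p=cv2.imread('pics/side5.png'); cv2.imwrite('pics/c5.png',cv2.resize(p[120:360,200:520],(640,480)))
E
```

```text
11.62 [ 0.4776 -0.1019  0.4237] [-2.011 -2.406 -0.004] q [-0.32 -0.18  1.76  0.    1.57 -0.5 ] F [-0.1 -0.4  0.1] op 0.0555 0.0
[[-0.177  0.984 -0.003]
 [ 0.984  0.177  0.006]
 [ 0.006 -0.002 -1.   ]]
scene 810 ((477.3594055175781, -99.6949234008789), (30.905174255371094, 172.24534606933594), 9.464244842529297) [0.16521327 0.18352827 0.18433666]
side 871 ((475.8631286621094, -102.66072082519531), (31.475032806396484, 169.65408325195312), 10.532025337219238) [0.16642168 0.18077734 0.18176059]
12
1 x [[-20.1, -0.1, 4.4], [0.0, 0.065, 0.0]]
1 x [[-20.4, -0.1, 3.8], [0.0, 0.065, 0.0]]
1 x [[-20.6, -0.1, 3.2], [0.0, 0.065, 0.0]]
1 x [[-20.7, -0.1, 2.5], [0.0, 0.065, 0.0]]
1 x [[-20.9, -0.1, 1.9], [0.0, 0.065, 0.0]]
1 x [[-20.9, -0.1, 1.2], [0.0, 0.065, 0.0]]
1 x [[-21.0, -0.1, 0.6], [0.0, 0.065, 0.0]]
1 x [[-21.0, -0.1, -0.1], [0.0, 0.065, 0.0]]
1 x [[-20.9, 0.0, -0.8], [0.0, 0.065, 0.0]]
1 x [[-20.8, 0.0, -1.4], [0.0, 0.065, 0.0]]
1 x [[-20.7, 0.0, -2.1], [0.0, 0.065, 0.0]]
1 x [[-20.5, 0.0, -2.7], [0.0, 0.065, 0.0]]
end [ 0.5171 -0.3268  0.3255]
```

View pics/c5.png

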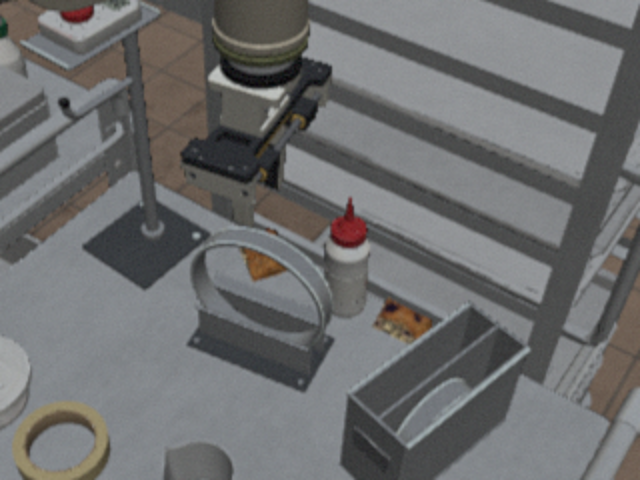

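The ring stands seated in the stand's slot, released (centre about (260,290), top at z = 0.183). Before tilting I check for obstacles near the wrist's path.

```bash
python3 - <<'E'
from h import *
C=np.concatenate([cloud(n+'0.png').reshape(-1,3) for n in('side','scene')]);C=C[~np.isnan(C[:,0])]
m=(C[:,2]>.19)&(C[:,2]<.8)&(C[:,0]>.3)&(C[:,0]<.9)&(C[:,1]<.0)&(C[:,1]>-.7)
w=C[m];print(len(w))
for z in np.arange(.19,.8,.1):
    q=w[(w[:,2]>=z)&(w[:,2]<z+.1)]
    if len(q): print(round(z,2),len(q),np.percentile(q[:,0],[1,10,50]).round(3),np.percentile(q[:,1],[1,50,99]).round(3))
E
```

```text
38902
0.19 17170 [0.633 0.661 0.739] [-0.443 -0.218 -0.005]
0.29 4619 [0.632 0.634 0.662] [-0.444 -0.299 -0.006]
0.39 5059 [0.632 0.634 0.663] [-0.402 -0.285 -0.006]
0.49 6398 [0.632 0.634 0.663] [-0.399 -0.281 -0.006]
0.59 5502 [0.632 0.634 0.662] [-0.399 -0.275 -0.004]
0.69 154 [0.635 0.636 0.638] [-0.046 -0.014 -0.   ]
```

apply_moves(series=[[[-20.1, 0, 4.4], [0, 0.065, 0]], [[-20.4, 0, 3.8], [0, 0.065, 0]], [[-20.6, 0, 3.2], [0, 0.065, 0]], [[-20.7, 0, 2.5], [0, 0.065, 0]], [[-20.9, 0, 1.9], [0, 0.065, 0]], [[-20.9, 0, 1.2], [0, 0.065, 0]]])

```text
t: 12.22
tool_pos: [0.498, -0.2197, 0.3831]
orientation: [-1.802, -2.153, -0.362]
force: [-0.3, 0.2, -0.6]
opening: 0.0559
gripper_force: 0.0
```

```bash
python3 - <<'E'
from h import *
s=st()
b=np.radians(10); yh=np.array([-np.sin(b),np.cos(b),0]); z=np.array([0,0,1]); c=np.array([.4768,-.1015,.098])
u=np.sqrt(.5)*(z-yh)
plan([(c+u*.135,Rd(10,45),6)],s)
E
```

```text
12.22 [ 0.498  -0.2197  0.3831] [-1.802 -2.153 -0.362] q [-0.61  0.12  1.56  0.28  1.74 -0.78] F [-0.3  0.2 -0.6] op 0.0559 0.0
[[-0.161  0.984 -0.074]
 [ 0.906  0.177  0.384]
 [ 0.391 -0.005 -0.92 ]]
6
1 x [[-19.3, 0.0, 3.2], [-0.001, 0.064, 0.0]]
1 x [[-19.4, -0.1, 2.6], [-0.001, 0.064, 0.0]]
1 x [[-19.6, -0.1, 2.1], [-0.001, 0.064, 0.0]]
1 x [[-19.6, -0.1, 1.5], [-0.001, 0.064, 0.0]]
1 x [[-19.7, -0.1, 0.9], [-0.001, 0.064, 0.0]]
1 x [[-19.7, -0.1, 0.4], [-0.001, 0.064, 0.0]]
end [ 0.5137 -0.3118  0.3116]
```

apply_moves(series=[[[-19.3, 0, 3.2], [-0.001, 0.064, 0]], [[-19.4, 0, 2.6], [-0.001, 0.064, 0]], [[-19.6, 0, 2.1], [-0.001, 0.064, 0]], [[-19.6, 0, 1.5], [-0.001, 0.064, 0]], [[-19.7, 0, 0.9], [-0.001, 0.064, 0]], [[-19.7, 0, 0.4], [-0.001, 0.064, 0]], [[0, 0, 0], [0, 0, 0]], [[0, 0, 0], [0, 0, 0]], [[0, 0, 0], [0, 0, 0]], [[0, 0, 0], [0, 0, 0]], [[0, 0, 0], [0, 0, 0]]])

```text
t: 13.13
tool_pos: [0.515, -0.3104, 0.3156]
orientation: [-1.584, -1.893, -0.653]
force: [1.0, 0.7, 0.0]
opening: 0.0558
gripper_force: 0.0
```

```bash
python3 - <<'E'
from h import *
s=st()
b=np.radians(10); yh=np.array([-np.sin(b),np.cos(b),0]); z=np.array([0,0,1]); c=np.array([.4768,-.1015,.098])
u=np.sqrt(.5)*(z-yh)
plan([(c+u*.081,Rd(10,45),4)],s)
p,d,c=snap('wrist','w6.png')
E
```

```text
13.13 [ 0.515  -0.3104  0.3156] [-1.584 -1.893 -0.653] q [-0.76  0.49  1.33  0.47  1.96 -0.9 ] F [1.  0.7 0. ] op 0.0558 0.0
[[-0.126  0.985 -0.121]
 [ 0.701  0.175  0.692]
 [ 0.702  0.003 -0.712]]
4
1 x [[-0.8, -0.4, 14.0], [0.0, 0.002, 0.001]]
1 x [[-0.8, -0.3, 14.0], [0.0, 0.002, 0.001]]
2 x [[-0.9, -0.3, 14.0], [0.0, 0.002, 0.001]]
end [ 0.5074 -0.2742  0.2734]
```

View pics/w6.png

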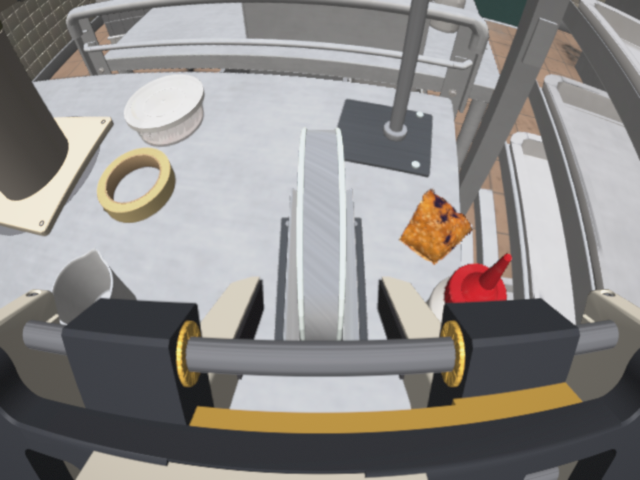

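The wrist view shows the ring's band at (321,230), centred between the fingers (250 and 390); the bottle cap (475,285) lies outside them. I advance and close.

apply_moves(series=[[[-0.8, -0.3, 14], [0, 0.002, 0]], [[-0.8, -0.3, 14], [0, 0.002, 0]], [[-0.8, -0.3, 14], [0, 0.002, 0]], [[-0.8, -0.3, 14], [0, 0.002, 0]], [[0, 0, 0], [0, 0, 0]], [[0, 0, 0], [0, 0, 0]], [[0, 0, 0], [0, 0, 0]], [[0, 0, 0], [0, 0, 0]], [[0, 0, 0], [0, 0, 0]]])

```text
t: 13.93
tool_pos: [0.5073, -0.2753, 0.2729]
orientation: [-1.58, -1.884, -0.659]
force: [-0.5, -0.6, 0.7]
opening: 0.0556
gripper_force: 0.0
```

```bash
python3 - <<'E'
from h import *
s=st()
b=np.radians(10); yh=np.array([-np.sin(b),np.cos(b),0]); z=np.array([0,0,1]); c=np.array([.4768,-.1015,.098])
u=np.sqrt(.5)*(z-yh)
plan([(c+u*.081,Rd(10,45),1)],s)
E
```

```text
13.93 [ 0.5073 -0.2753  0.2729] [-1.58  -1.884 -0.659] q [-0.73  0.47  1.44  0.48  1.87 -0.92] F [-0.5 -0.6  0.7] op 0.0556 0.0
[[-0.124  0.985 -0.122]
 [ 0.694  0.173  0.698]
 [ 0.709  0.002 -0.705]]
1
1 x [[1.1, 0.1, 0.4], [0.002, -0.002, 0.001]]
end [ 0.5072 -0.2742  0.2734]
```

apply_moves(series=[[[1, 0, 0.4], [0, 0, 0]], [[0, 0, 0], [0, 0, 0]], [[0, 0, 0], [0, 0, 0]], [[0, 0, 0], [0, 0, 0]], [[0, 0, 0], [0, 0, 0]], [[0, 0, 0], [0, 0, 0]], [[0, 0, 0], [0, 0, 0]], [[3, 0, -3], [0, 0, 0]], [[4, 0, -4], [0, 0, 0]], [[4, 0, -4], [0, 0, 0]], [[0, 0, 0], [0, 0, 0]], [[0, 0, 0], [0, 0, 0]]], claw=0, newtons=58)

```text
t: 14.93
tool_pos: [0.507, -0.274, 0.2886]
orientation: [-1.58, -1.884, -0.659]
force: [-0.9, -0.2, -1.3]
opening: 0.0264
gripper_force: 58.0
```

```bash
cat >> h.py <<'E'
def cen(yaw,c,tilt=45,r=.081):
    b=np.radians(yaw); t=np.radians(tilt); yh=np.array([-np.sin(b),np.cos(b),0])
    return np.array(c)+r*(np.cos(t)*np.array([0,0,1])-np.sin(t)*yh)
E
python3 - <<'E'
from h import *
s=st()
plan([(cen(10,(.473,-.1015,.24)),Rd(10,45),8),(cen(0,(.386,-.06,.24)),Rd(-1,45),8),(cen(-2.8,(.386,.129,.235)),Rd(-2.8,45),12)],s)
E
```

```text
14.93 [ 0.507  -0.274   0.2886] [-1.58  -1.884 -0.659] q [-0.73  0.44  1.44  0.48  1.89 -0.9 ] F [-0.9 -0.2 -1.3] op 0.0264 57.99061132469433
[[-0.124  0.985 -0.122]
 [ 0.694  0.174  0.699]
 [ 0.709  0.002 -0.705]]
28
5 x [[11.3, -0.4, -11.1], [0.0, 0.0, 0.0]]
3 x [[11.2, -0.4, -11.2], [0.0, 0.0, 0.0]]
1 x [[5.1, -13.9, 5.1], [-0.017, 0.0, 0.017]]
1 x [[4.9, -14.1, 4.9], [-0.017, 0.0, 0.017]]
1 x [[4.7, -14.2, 4.7], [-0.017, 0.0, 0.017]]
1 x [[4.5, -14.4, 4.5], [-0.017, 0.0, 0.017]]
1 x [[4.3, -14.5, 4.3], [-0.017, 0.0, 0.017]]
1 x [[4.1, -14.7, 4.1], [-0.017, 0.0, 0.017]]
1 x [[3.9, -14.8, 3.9], [-0.017, 0.0, 0.017]]
1 x [[3.7, -14.9, 3.7], [-0.017, 0.0, 0.017]]
1 x [[10.8, -0.8, 11.4], [-0.002, 0.0, 0.002]]
3 x [[10.8, -0.9, 11.4], [-0.002, 0.0, 0.002]]
2 x [[10.8, -1.0, 11.4], [-0.002, 0.0, 0.002]]
3 x [[10.8, -1.1, 11.4], [-0.002, 0.0, 0.002]]
2 x [[10.8, -1.2, 11.4], [-0.002, 0.0, 0.002]]
1 x [[10.8, -1.3, 11.4], [-0.002, 0.0, 0.002]]
end [ 0.3777 -0.0463  0.4108]
```

apply_moves(series=[[[8, 0, -8], [0, 0, 0]], [[11.3, -0.4, -11.1], [0, 0, 0]], [[11.3, -0.4, -11.1], [0, 0, 0]], [[11.3, -0.4, -11.1], [0, 0, 0]], [[11.3, -0.4, -11.1], [0, 0, 0]], [[11.3, -0.4, -11.1], [0, 0, 0]], [[11.3, -0.4, -11.1], [0, 0, 0]], [[11.3, -0.4, -11.1], [0, 0, 0]], [[3, 0, -3], [0, 0, 0]], [[0, 0, 0], [0, 0, 0]]])

```text
t: 15.77
tool_pos: [0.5041, -0.274, 0.4164]
orientation: [-1.58, -1.886, -0.659]
force: [1.6, -1.2, -1.6]
opening: 0.0264
gripper_force: 58.0
```

apply_moves(series=[[[5.1, -13.9, 5.1], [-0.017, 0, 0.017]], [[4.9, -14.1, 4.9], [-0.017, 0, 0.017]], [[4.7, -14.2, 4.7], [-0.017, 0, 0.017]], [[4.5, -14.4, 4.5], [-0.017, 0, 0.017]], [[4.3, -14.5, 4.3], [-0.017, 0, 0.017]], [[4.1, -14.7, 4.1], [-0.017, 0, 0.017]], [[3.9, -14.8, 3.9], [-0.017, 0, 0.017]], [[3.7, -14.9, 3.7], [-0.017, 0, 0.017]], [[0, 0, 0], [0, 0, 0]], [[0, 0, 0], [0, 0, 0]], [[0, 0, 0], [0, 0, 0]], [[0, 0, 0], [0, 0, 0]]])

```text
t: 16.77
tool_pos: [0.3848, -0.2348, 0.4141]
orientation: [-1.774, -1.744, -0.739]
force: [0.2, -0.5, -0.7]
opening: 0.0262
gripper_force: 58.0
```

```bash
cat >> h.py <<'E'
from scipy.optimize import least_squares
def ringfit(f,c0,yaw,rad=.11):
    """fit ring centre (and yaw) using points in both clouds near c0"""
    out=[]
    for n in('scene','side'):
        W=cloud(n+f+'.png').reshape(-1,3); W=W[~np.isnan(W[:,0])]
        def loc(q):
            b=np.radians(q[3]); D=W_-q[:3]
            x=D[:,0]*np.cos(b)+D[:,1]*np.sin(b); y=-D[:,0]*np.sin(b)+D[:,1]*np.cos(b); return x,y,D[:,2]
        W_=W; q=np.array([*c0,yaw])
        for tol in(.02,.012,.008):
            W_=W; x,y,z=loc(q); r=np.hypot(y,z)
            m=(np.abs(x)<.014+tol)&(np.abs(r-.0825)<.0025+tol)&~((y<-.02)&(z>.02)) 
            W_=W[m]
            def res(q):
                x,y,z=loc(q); r=np.hypot(y,z)
                return np.r_[np.maximum(np.abs(r-.0825)-.0025,0),np.maximum(np.abs(x)-.014,0)]
            q=least_squares(res,q,loss='soft_l1',f_scale=.002,x_scale=[.01,.01,.01,3]).x
        print(n,m.sum(),np.round(q,4)); out.append(q)
    return np.mean(out,0)
E
python3 - <<'E'
from h import *
s=st()
for n in('scene','side'): snap(n,n+'7.png')
g=np.array(s['tool_pos'])+R.from_rotvec(s['orientation']).apply([0,0,.167])
c0=g-(cen(-1,(0,0,0))); print(c0)
ringfit('7',c0,-1)
plan([(cen(-2.8,(.386,.129,.235)),Rd(-2.8,45),12)],s)
E
```

```text
16.77 [ 0.3848 -0.2348  0.4141] [-1.774 -1.744 -0.739] q [-0.87 -0.02  1.74  0.55  2.01 -0.76] F [ 0.2 -0.5 -0.7] op 0.0262 57.99100472765531
[[ 0.012  1.     0.012]
 [ 0.704 -0.017  0.71 ]
 [ 0.71   0.    -0.704]]
[ 0.38781596 -0.05896129  0.23925865]
scene 1725 [ 0.3878 -0.0609  0.2395 -0.3357]
side 1140 [ 0.3864 -0.0629  0.2375 -0.7417]
12
2 x [[10.8, -0.9, 11.4], [-0.002, 0.0, 0.002]]
3 x [[10.8, -1.0, 11.4], [-0.002, 0.0, 0.002]]
1 x [[10.8, -1.1, 11.3], [-0.002, 0.0, 0.002]]
1 x [[10.9, -1.1, 11.3], [-0.002, 0.0, 0.002]]
2 x [[10.9, -1.2, 11.3], [-0.002, 0.0, 0.002]]
3 x [[10.9, -1.3, 11.3], [-0.002, 0.0, 0.002]]
end [ 0.3776 -0.0462  0.4108]
```

View pics/side7.png

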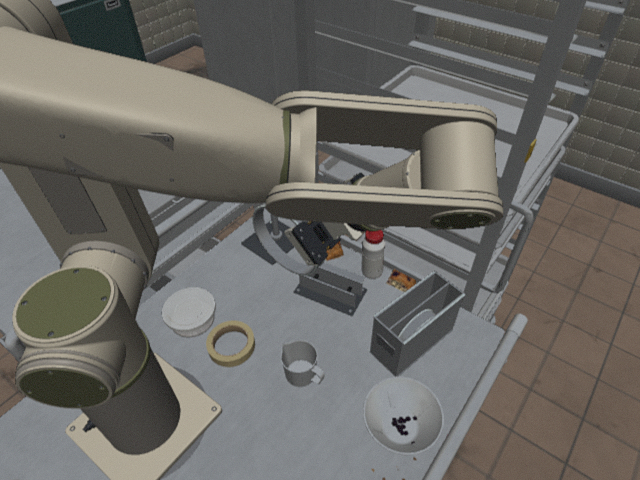

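The side view shows the ring held at (275,240) in front of the arm, lifted clear of the stand. The fit puts its centre at (0.387, −0.062, 0.239), so the grasp has not slipped. I move it across to in front of the hook.

apply_moves(series=[[[7, -0.6, 7.4], [-0.001, 0, 0.001]], [[11, -1, 11.5], [-0.002, 0, 0.002]], [[11, -1, 11.5], [-0.002, 0, 0.002]], [[11, -1, 11.5], [-0.002, 0, 0.002]], [[11, -1, 11.5], [-0.002, 0, 0.002]], [[11, -1.1, 11.5], [-0.002, 0, 0.002]], [[11, -1.1, 11.5], [-0.002, 0, 0.002]], [[11, -1.2, 11.5], [-0.002, 0, 0.002]], [[11, -1.2, 11.5], [-0.002, 0, 0.002]], [[11, -1.3, 11.5], [-0.002, 0, 0.002]], [[11, -1.3, 11.5], [-0.002, 0, 0.002]], [[11, -1.3, 11.5], [-0.002, 0, 0.002]]])

```text
t: 17.87
tool_pos: [0.3769, -0.0477, 0.4109]
orientation: [-1.807, -1.719, -0.753]
force: [0.9, 0.4, -2.0]
opening: 0.0263
gripper_force: 58.0
```

apply_moves(series=[[[5, 0, 5.3], [-0.001, 0, 0.001]], [[0, 0, 0], [0, 0, 0]], [[0, 0, 0], [0, 0, 0]], [[0, 0, 0], [0, 0, 0]], [[0, 0, 0], [0, 0, 0]], [[0, 0, 0], [0, 0, 0]], [[0, 0, 0], [0, 0, 0]], [[0, 0, 0], [0, 0, 0]]])

```text
t: 18.53
tool_pos: [0.3775, -0.0422, 0.4107]
orientation: [-1.809, -1.717, -0.754]
force: [-0.3, -0.9, -0.7]
opening: 0.0265
gripper_force: 58.0
```

```bash
python3 - <<'E'
from h import *
s=st()
for n in('scene','side','wrist'): snap(n,n+'8.png')
g=np.array(s['tool_pos'])+R.from_rotvec(s['orientation']).apply([0,0,.167])
c0=g-(cen(-2.8,(0,0,0))); print(c0)
ringfit('8',c0,-2.8)
# hook points relative
for n in('scene','side'):
    W=cloud(n+'8.png'); 
    m=(W[...,2]>.262)&(W[...,2]<.31)&(W[...,0]>.415)&(W[...,0]<.53)&(abs(W[...,1]-.127)<.025); w=W[m]; print(n,len(w)); 
    if len(w): 
        t=w[w[:,0]<.445]; print('ball',len(t),np.median(t,0) if len(t) else 0,t[:,2].max() if len(t) else 0); t=w[w[:,0]>.455]; print('stem',len(t),np.median(t,0) if len(t) else 0)
a=cv2.imread('pics/scene8.png'); b=cv2.imread('pics/wrist8.png')
h=np.hstack([cv2.resize(a[160:400,140:400],(400,370)),cv2.resize(b,(400,370))]); cv2.imwrite('pics/c8.png',h)
E
```

```text
18.53 [ 0.3775 -0.0422  0.4107] [-1.809 -1.717 -0.754] q [-0.57 -0.38  2.05  0.7   1.86 -0.45] F [-0.3 -0.9 -0.7] op 0.0265 57.99100472635246
[[ 0.037  0.999  0.037]
 [ 0.703 -0.052  0.709]
 [ 0.71  -0.    -0.704]]
[0.38649582 0.13348625 0.23589064]
scene 2144 [ 0.3864  0.1308  0.2362 -2.524 ]
side 876 [ 0.3854  0.1293  0.2337 -3.1484]
scene 124
ball 58 [0.43202179 0.13175359 0.29147808] 0.29797235181820525
stem 52 [0.46800265 0.12927925 0.26945481]
side 0
```

View pics/c8.png

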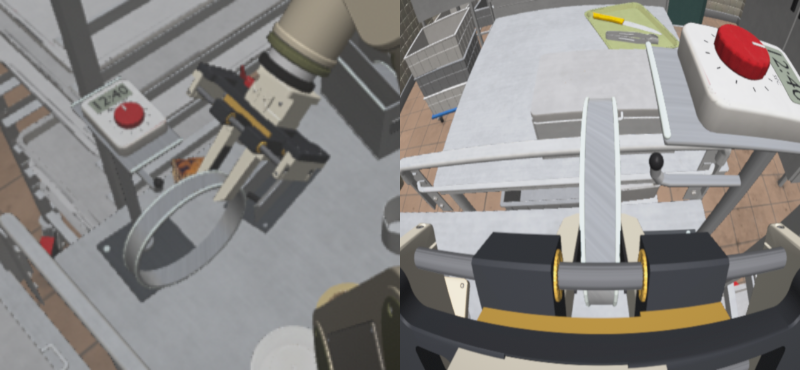

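The left panel (scene) shows the ring in front of the hook ball (160,183), and the right panel (wrist) shows the hook at ball height (655,162) just under the ring's top (600,100), with the shelf clear of the gripper. I lower 6 mm and slide 95 mm along the hook.

apply_moves(series=[[[-4.3, 0, 4.2], [0, 0, 0]], [[0, 0, 0], [0, 0, 0]], [[0, 5, 0], [0, 0, 0]], [[0, 8, 0], [0, 0, 0]], [[0, 8, 0], [0, 0, 0]], [[0, 8, 0], [0, 0, 0]], [[0, 8, 0], [0, 0, 0]], [[0, 8, 0], [0, 0, 0]], [[0, 0, 0], [0, 0, 0]], [[0, 0, 0], [0, 0, 0]]])

```text
t: 19.52
tool_pos: [0.4228, -0.0441, 0.4046]
orientation: [-1.808, -1.717, -0.753]
force: [-0.2, 0.7, -1.7]
opening: 0.0266
gripper_force: 58.0
```

```bash
python3 - <<'E'
from h import *
s=st()
g=np.array(s['tool_pos'])+R.from_rotvec(s['orientation']).apply([0,0,.167])
print(g-(cen(-2.8,(0,0,0))))
E
```

```text
19.52 [ 0.4228 -0.0441  0.4046] [-1.808 -1.717 -0.753] q [-0.52 -0.24  1.95  0.71  1.8  -0.44] F [-0.2  0.7 -1.7] op 0.0266 57.990199169673815
[[ 0.036  0.999  0.036]
 [ 0.703 -0.051  0.709]
 [ 0.71  -0.001 -0.704]]
[0.43155001 0.13154241 0.2298212 ]
```

apply_moves(series=[[[0, 6, 0], [0, 0, 0]], [[0, 8, 0], [0, 0, 0]], [[0, 8, 0], [0, 0, 0]], [[0, 8, 0], [0, 0, 0]], [[0, 8, 0], [0, 0, 0]], [[0, 8, 0], [0, 0, 0]], [[0, 4, 0], [0, 0, 0]], [[0, 0, 0], [0, 0, 0]], [[0, 0, 0], [0, 0, 0]], [[0, 0, 0], [0, 0, 0]]])

```text
t: 20.35
tool_pos: [0.4722, -0.0467, 0.4047]
orientation: [-1.808, -1.717, -0.753]
force: [1.1, 1.9, -1.1]
opening: 0.0265
gripper_force: 58.0
```

```bash
python3 - <<'E'
from h import *
s=st()
for n in('scene','side'): snap(n,n+'9.png')
g=np.array(s['tool_pos'])+R.from_rotvec(s['orientation']).apply([0,0,.167])
c=g-(cen(-2.8,(0,0,0)));print(c)
ringfit('9',c,-2.8)
E
```

```text
20.35 [ 0.4722 -0.0467  0.4047] [-1.808 -1.717 -0.753] q [-0.48 -0.11  1.83  0.72  1.75 -0.41] F [ 1.1  1.9 -1.1] op 0.0265 57.990696274123366
[[ 0.036  0.999  0.036]
 [ 0.703 -0.051  0.709]
 [ 0.71  -0.    -0.704]]
[0.48108469 0.12892766 0.22985528]
scene 1610 [ 0.4811  0.1262  0.2301 -2.4518]
side 891 [ 0.4795  0.1245  0.2276 -3.0563]
```

apply_moves(series=[[[1.6, 0, 1.6], [0, 0, 0]], [[-3.5, 0, 3.5], [0, 0, 0]], [[-4.2, 0, 4.2], [0, 0, 0]], [[-4.2, 0, 4.2], [0, 0, 0]], [[-4.2, 0, 4.2], [0, 0, 0]], [[-3.5, 0, 3.5], [0, 0, 0]], [[-2.5, 0, 2.5], [0, 0, 0]], [[0, 0, 0], [0, 0, 0]], [[0, 0, 0], [0, 0, 0]]])

```text
t: 21.2
tool_pos: [0.4724, -0.0444, 0.3733]
orientation: [-1.808, -1.717, -0.753]
force: [0.1, 0.5, -1.0]
opening: 0.0265
gripper_force: 58.0
```

apply_moves(series=[[[-1.4, 0, 1.4], [0, 0, 0]], [[-1.4, 0, 1.4], [0, 0, 0]], [[0, 0, 0], [0, 0, 0]], [[0, 0, 0], [0, 0, 0]], [[0, 0, 0], [0, 0, 0]]])

```text
t: 21.62
tool_pos: [0.4725, -0.0444, 0.3697]
orientation: [-1.808, -1.718, -0.754]
force: [-0.5, -0.4, -0.2]
opening: 0.0266
gripper_force: 58.0
```

apply_moves(series=[[[-0.7, 0, 0.7], [0, 0, 0]], [[0, 0, 0], [0, 0, 0]], [[-0.7, 0, 0.7], [0, 0, 0]], [[0, 0, 0], [0, 0, 0]], [[0, 0, 0], [0, 0, 0]]])

```text
t: 22.03
tool_pos: [0.4725, -0.0443, 0.3676]
orientation: [-1.808, -1.717, -0.754]
force: [0.1, -0.4, -1.2]
opening: 0.0261
gripper_force: 58.0
```

apply_moves(series=[[[-0.7, 0, 0.7], [0, 0, 0]], [[0, 0, 0], [0, 0, 0]], [[-0.7, 0, 0.7], [0, 0, 0]], [[0, 0, 0], [0, 0, 0]], [[0, 0, 0], [0, 0, 0]]])

```text
t: 22.45
tool_pos: [0.4726, -0.0443, 0.3658]
orientation: [-1.808, -1.718, -0.754]
force: [0.1, 0.5, 1.1]
opening: 0.0266
gripper_force: 58.0
```

apply_moves(series=[[[-0.5, 0, 0.5], [0, 0, 0]], [[0, 0, 0], [0, 0, 0]], [[0, 0, 0], [0, 0, 0]], [[0, 0, 0], [0, 0, 0]]])

```text
t: 22.78
tool_pos: [0.4725, -0.0443, 0.365]
orientation: [-1.808, -1.718, -0.754]
force: [0.4, 0.4, 0.5]
opening: 0.0261
gripper_force: 58.0
```

```bash
python3 - <<'E'
from h import *
s=st()
for n in('scene','side'): snap(n,n+'10.png')
g=np.array(s['tool_pos'])+R.from_rotvec(s['orientation']).apply([0,0,.167])
c=g-(cen(-2.8,(0,0,0)));print(c)
ringfit('10',c,-2.8)
a=cv2.imread('pics/scene10.png');cv2.imwrite('pics/c10.png',cv2.resize(a[180:380,150:350],(600,600),interpolation=2))
E
```

```text
22.78 [ 0.4725 -0.0443  0.365 ] [-1.808 -1.718 -0.754] q [-0.47 -0.08  1.88  0.71  1.69 -0.46] F [0.4 0.4 0.5] op 0.0261 57.979833058734584
[[ 0.036  0.999  0.037]
 [ 0.703 -0.052  0.709]
 [ 0.71   0.    -0.704]]
[0.48146634 0.13131401 0.19019001]
scene 1711 [ 0.481   0.1313  0.1928 -2.9834]
side 867 [ 0.4797  0.1295  0.1907 -3.3129]
```

View pics/c10.png

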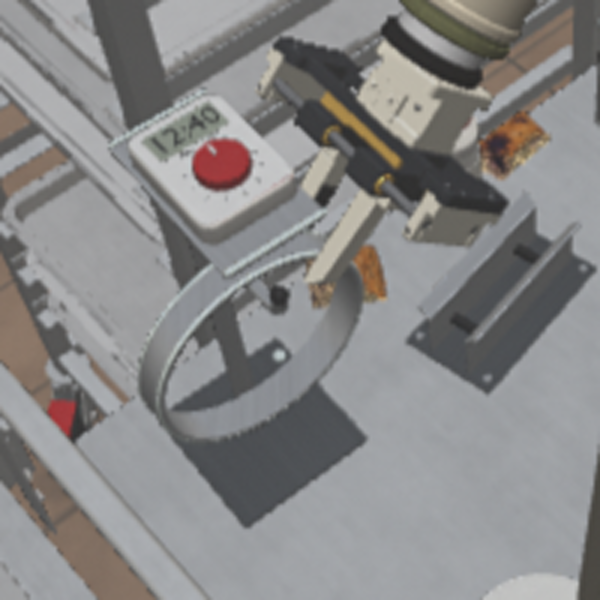

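The rim rests over the stem, with the ball (278,296) protruding in front of the ring. I release slowly, wait, then back out along the tool axis.

apply_moves(series=[[[0, 0, 0], [0, 0, 0]], [[0, 0, 0], [0, 0, 0]], [[0, 0, 0], [0, 0, 0]], [[0, 0, 0], [0, 0, 0]], [[0, 0, 0], [0, 0, 0]], [[0, 0, 0], [0, 0, 0]], [[0, 0, 0], [0, 0, 0]], [[0, 0, 0], [0, 0, 0]]], claw=0.55, newtons=10)

```text
t: 23.55
tool_pos: [0.4725, -0.0443, 0.3649]
orientation: [-1.809, -1.718, -0.754]
force: [0.2, -0.8, -0.9]
opening: 0.051
gripper_force: 0.0
```

```bash
python3 - <<'E'
from h import *
s=st()
for n in('scene','side'): snap(n,n+'11.png')
ringfit('11',(.481,.1295,.19),-2.8)
E
```

```text
23.55 [ 0.4725 -0.0443  0.3649] [-1.809 -1.718 -0.754] q [-0.47 -0.08  1.88  0.71  1.69 -0.46] F [ 0.2 -0.8 -0.9] op 0.051 0.0
[[ 0.036  0.999  0.037]
 [ 0.703 -0.052  0.709]
 [ 0.71   0.    -0.704]]
scene 1655 [ 0.4797  0.1277  0.1926 -3.2097]
side 874 [ 0.4785  0.127   0.1905 -3.4478]
```

apply_moves(series=[[[0, 0, -3], [0, 0, 0]], [[0, 0, -6], [0, 0, 0]], [[0, 0, -10], [0, 0, 0]], [[0, 0, -14], [0, 0, 0]], [[0, 0, -14], [0, 0, 0]], [[0, 0, -14], [0, 0, 0]], [[0, 0, -14], [0, 0, 0]], [[0, 0, -14], [0, 0, 0]], [[0, 0, -14], [0, 0, 0]], [[0, 0, -8], [0, 0, 0]], [[0, 0, 0], [0, 0, 0]], [[0, 0, 0], [0, 0, 0]]])

```text
t: 24.65
tool_pos: [0.4685, -0.1234, 0.4432]
orientation: [-1.809, -1.717, -0.754]
force: [-0.4, 0.6, -0.6]
opening: 0.0512
gripper_force: 0.0
```

apply_moves(series=[[[0, 0, 0], [0, 0, 0]], [[0, 0, 0], [0, 0, 0]], [[0, 0, 0], [0, 0, 0]], [[0, 0, 0], [0, 0, 0]], [[0, 0, 0], [0, 0, 0]], [[0, 0, 0], [0, 0, 0]], [[0, 0, 0], [0, 0, 0]], [[0, 0, 0], [0, 0, 0]], [[0, 0, 0], [0, 0, 0]], [[0, 0, 0], [0, 0, 0]], [[0, 0, 0], [0, 0, 0]], [[0, 0, 0], [0, 0, 0]]])

```text
t: 25.65
tool_pos: [0.4684, -0.1231, 0.4431]
orientation: [-1.809, -1.717, -0.754]
force: [0.3, -0.1, -0.3]
opening: 0.0509
gripper_force: 0.0
```

apply_moves(series=[[[0, 0, 0], [0, 0, 0]], [[0, 0, 0], [0, 0, 0]], [[0, 0, 0], [0, 0, 0]], [[0, 0, 0], [0, 0, 0]], [[0, 0, 0], [0, 0, 0]], [[0, 0, 0], [0, 0, 0]], [[0, 0, 0], [0, 0, 0]], [[0, 0, 0], [0, 0, 0]], [[0, 0, 0], [0, 0, 0]], [[0, 0, 0], [0, 0, 0]], [[0, 0, 0], [0, 0, 0]], [[0, 0, 0], [0, 0, 0]]])

```text
t: 26.65
tool_pos: [0.4684, -0.123, 0.4431]
orientation: [-1.808, -1.717, -0.754]
force: [-0.2, -0.4, -0.1]
opening: 0.0511
gripper_force: 0.0
```

```bash
python3 - <<'E'
from h import *
s=st()
P=[]
for i in range(6): p,d,c=snap('scene'); P.append(p.astype(int))
for i in range(1,6): print('diff',np.abs(P[i]-P[0])[230:340,190:280].mean())
for n in('scene','side'): snap(n,n+'12.png')
ringfit('12',(.481,.1295,.19),-2.8)
a=cv2.imread('pics/scene12.png');b=cv2.imread('pics/side12.png')
cv2.imwrite('pics/c12.png',np.hstack([cv2.resize(a[150:390,150:390],(400,400)),cv2.resize(b[100:340,200:440],(400,400))]))
E
```

```text
26.65 [ 0.4684 -0.123   0.4431] [-1.808 -1.717 -0.754] q [-0.61 -0.05  1.71  0.69  1.89 -0.47] F [-0.2 -0.4 -0.1] op 0.0511 0.0
[[ 0.036  0.999  0.037]
 [ 0.703 -0.052  0.709]
 [ 0.71   0.    -0.704]]
diff 0.4381144781144781
diff 0.43326599326599324
diff 0.43154882154882157
diff 0.43127946127946126
diff 0.4355892255892256
scene 1714 [ 0.4799  0.1283  0.1926 -2.8455]
side 1202 [ 0.4778  0.1265  0.1902 -3.6258]
```

View pics/c12.png

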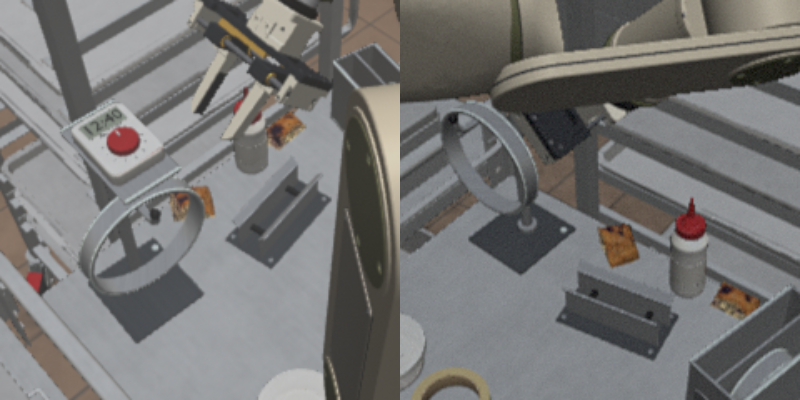

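Both views show the ring hanging on the hook, ball at (153,215) left and (453,118) right, gripper clear and the other things in place. Successive frames show no motion beyond noise, so I hand in.

```bash
python3 -c "
from plant import robot
print(robot.close_job())"
```

```text
the job is handed in; nothing more can be done
None
```

The large ring was stood in the stand and released, then taken by its side and hung on the J-hook, where it hangs still; the job was handed in at about 27 s, though no verdict came back.

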